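# Close the contact head of the board test fixture through its guard window

### The arm

A 6-joint arm with a two-finger parallel gripper is mounted at the origin on the work surface; the furniture and walls round the work are solid. World frame = base frame: x ahead of the robot, y to its left, z up, the work surface at z = 0. Lengths are in m, angles in degrees, forces in N, time in s.
With the tool pointing down it reaches from about 0.35 to 0.925 m from the base axis. Payload 6.4 kg.
Tool frame: the origin (TCP) lies at the very end of the fingers, on their centre line; the grasp point (between the pads) lies arm.grip_point_offset behind it (arm.grip_point_offset is the distance from the TCP to the grasp point, in m); z points along the fingers, y is the line along which they close (so a half turn about z gives the same grasp; the last joint's range is limited). The gripper opens to 94 mm and grips with 3 to 60 N. Pads are 16 mm wide; open, the fingers measure 119 mm over their backs; the gripper's body (75 mm by 177 mm) begins 78 mm behind the grasp point.
Start: joints at [63.593, 14.043, 89.255, -0, 76.702, -9.975], TCP at [0.184, 0.623, 0.205] pointing down, gripper open.
Joint ranges: [-179.41, 179.41], [-58.25, 129.5], [7.25, 145.43], [-54.29, 234.29], [11.92, 165.04], [-157.13, 157.13]. Speed limits (degrees/s): [147.25, 147.25, 180, 180, 180, 180].

### API

Orientations are given as [roll, pitch, yaw] about the fixed x, y, z axes, in that order (R = Rz(yaw) Ry(pitch) Rx(roll)).
In Python, from rig import arm, eoat, kinematics, optics gives the robot as it stands. Calls block until the motion is done:
- arm.goto(position, orientation): joint-space move of the TCP to a pose.
- arm.move_l(position, rot=None, vel=0.15, f_stop=None): straight line of the TCP; rot=None keeps the orientation; vel is the mean speed in m/s. With f_stop (N) it stops when the force on the tool has changed by that much, and returns True; else False.
- arm.movej(angles): joint-space move.
- eoat.open_jaws() and eoat.close(squeeze=None): open the fingers fully, or close them until they stop; squeeze is the grip in N (None keeps the last).
- arm.hold(seconds).
- kinematics.ik(position, orientation): joint angles nearest the present ones, or None.
- arm.observe(): the state.
- optics.grab_frame(name): name is "scene" or "top"; returns a dict with "frame" (384x512x3 uint8, red, green, blue), "vfov" (degrees; the focal length in pixels is half the picture's height over the tangent of half this angle, whatever the lens; pixels are square), "cx", "cy" (the principal point, pixels), "R" (3x3) and "t" (3): a world point X has camera coordinates R X + t. Camera axes: x right, y down, z forward; pixel columns grow to the right and rows downward; lengths in m; the calibration is good to about 2 mm. A picture is of the moment at which its call begins. There is no depth.
A pose or a line that the arm cannot do raises arm.IKError and nothing moves.
- arm.sign_off(): hands the job in; it is judged then, once.
The state is a dict: "clock": time; "joints": joint angles; "dq": joint speeds; "joint_torque": joint torques, N m; "eef_pos": TCP position; "tool_rot": TCP orientation; "ft_force": force on the tool from outside, world axes, zero at the start; "moment": the same for the moment, N m; "gripper_width": finger opening in m; "finger_force": force on a finger pad.
Only numpy, scipy, OpenCV 4.12 (cv2) and the standard library are available. Lean on these libraries where they do the work, as an engineer would, in place of code of your own. Each camera call takes 0.05 s, during which the arm holds its last target. There are 200 camera calls.

### The job

Set the board up for its contact test: push the board carrier by its upright tab until it is fully home against the end stops of the test fixture, then reach down through the window in the guard's roof and press the lever fully down. Finish while still holding the lever down with the fingers, so that the contacts stay closed on the board. Never touch the guard (its safety edge would trip the tester) or the board itself, do not lift the carrier, and leave the loupe, the tin and the cup round the fixture where they are.

Things in the scene. Friction and masses are not known exactly. Their poses are not given: they have to be found in the camera images.
- fixture: Test fixture, fixed to the bench: black base plate 214 x 200 mm, its top 13 mm above the bench. Origin at bench height on the centre line of the carrier's track; x = the direction in which the carrier is pushed home, y across it, z up. Plate spans x -151 to 63, y -89 to 111 mm. Two rails at y +-56 mm (102 mm between them, 23 mm high) guide the carrier.
- carrier: Loose grey carrier plate, 140 (x) x 100 (y) x 12 mm, 0.25-0.5 kg, with a green circuit board on it. It lies on the base plate between the rails (1 mm play each side). Origin: centre of its underside; axes as the fixture's. Fully home its origin is at x = -38 mm in the fixture's frame, against two fixed steel stops; it starts 20 to 45 mm short of that. It slides with under 5 N.
- push_tab (a point): Middle of the outer face of the carrier's upright metal tab: 46 mm wide, 34 mm high (24 to 58 mm above the bench), 8 mm thick. The face looks to -x of the carrier, is the side to push on, and stands 70 mm from the carrier's origin; this point is 42 mm above the bench. With the carrier home the face is 76 mm short of the guard.
- guard: Guard hood fixed to the fixture (same origin and axes): clear side panels, white roof with one window edged in black rubber. Spans x -32 to 60, y -82 to 108 mm; roof top 108 mm, rubber edge 110 mm above the bench. The carrier enters below its front panel (lower edge 59 mm above the bench). Must not be touched.
- window (a point): Centre of the guard's window, at the level of the rubber edge's top (110 mm above the bench). The free opening between the rubber is 61 mm along the fixture's x and 81 mm along its y.
- lever_pad (a point): Centre of the top of the lever's black ribbed pad, 26 (fixture x) x 40 mm (fixture y), under the middle of the window. Lever up, it lies about 14 mm below the window point (some 96 mm above the bench); fully pressed it is 24 mm lower. It is pressed straight down.
- lever (a joint): Angle of the lever: 0 = up (rest), 0.22 rad = fully down at its stop, with the contact head on the board. A spring returns it: at the pad about 5 N starts it and 10 N holds it fully down. Two pins on the head enter holes in the carrier only when the carrier is home; pressed earlier, they would come down on the carrier or in its way.
- loupe: Bystander: black loupe, 36 mm round, 38 mm high, beside the fixture at its -y side. Origin: centre of its underside.
- tip_tin: Bystander: flat round metal tin, 53 mm round, 20 mm high, near the corner of the fixture at its -x, -y side. Origin: centre of its underside.
- screw_cup: Bystander: black open cup, 60 mm round, 40 mm high, beside the fixture at its +y side. Origin: centre of its underside.
- board: Green circuit board under test, 96 x 80 mm, clipped on the carrier (moves with it) from 8 mm behind the tab on; its white connector and small round cans reach 37 mm above the bench. Origin: 25 mm above the bench, above the carrier's origin. Must not be touched.
- microscope_head (a point): Top of the lens head of the fixed stereo microscope to the right of the work, an obstacle only. The head spans x 0.51 to 0.66, y -0.24 to -0.09 m; its arm comes from right beside the robot's base. Arm and head stand up to 0.38 m high beyond x = 0.35 m, up to 0.56 m nearer the robot. A hand that starts to the right of it has to cross above it.

How it is judged:
By the outcome, as a careful person would: the job done as asked, in the order asked, and still so for the second after the job is handed in, while the arm keeps its last pose, push and grip.
It also fails if it takes over 48 s, if anything falls off the work surface, if the arm or the gripper's body presses on something with over 40 N, if the wrist force passes 120 N, or if a joint passes its speed limit or range.

## Working session

There is one attempt and no reset: what is moved stays moved. The work goes in short steps, each a Python script; the robot and the scene stay as the last script left them, time stands still between calls to the robot, and variables do not carry over. Pictures are saved under pics/ and viewed, at most 10 in all, crops included, and the job is handed in when it is done.

```bash
mkdir -p pics; ls
python3 - <<'E'
from rig import arm, optics
import cv2
for n in ("scene","top"):
    f=optics.grab_frame(n); cv2.imwrite(f"pics/{n}0.png",cv2.resize(f["frame"][:,:,::-1],(800,600),interpolation=cv2.INTER_CUBIC))
    print(n,f["vfov"],f["cx"],f["cy"],f["R"],f["t"])
print(arm.observe(), arm.grip_point_offset)
E
```

```text
pics
scene 54.168174628485545 255.49612434326275 192.57330713856308 [[-0.97607508  0.21602442 -0.02471633]
 [ 0.14826078  0.5780897  -0.80239083]
 [-0.15904776 -0.78685815 -0.5962869 ]] [ 0.43751027 -0.02825419  1.08040114]
top 42.757365298910884 257.47619267985425 191.6213324018911 [[ 0.01905609 -0.99980102  0.00589808]
 [-0.97765158 -0.01986858 -0.20929078]
 [ 0.20936632 -0.001778   -0.97783566]] [0.07284112 0.50406883 1.32991563]
{'clock': 0.1, 'joints': array([ 6.35941456e+01,  1.40794359e+01,  8.93144756e+01,  6.31847067e-04,
        7.67033032e+01, -9.97529379e+00]), 'dq': array([-0.02133149, -0.09699984, -0.06408257, -0.00886144,  0.16325659,
       -0.02314906]), 'joint_torque': array([ 6.43589428e-04, -4.16911697e+01, -3.15525484e+01,  6.86298776e-02,
        3.09725292e-02, -4.23243887e-05]), 'eef_pos': array([0.18361132, 0.62298368, 0.20449555]), 'tool_rot': array([-1.79904361e+02, -1.74452281e-02,  1.63569279e+02]), 'ft_force': array([ 0.1088609 , -0.87068632, -0.49215612]), 'moment': array([ 0.03427115,  0.00424908, -0.012461  ]), 'finger_force': 0.0, 'gripper_width': 0.09411803521774063} 0.0188
```

View pics/scene0.png

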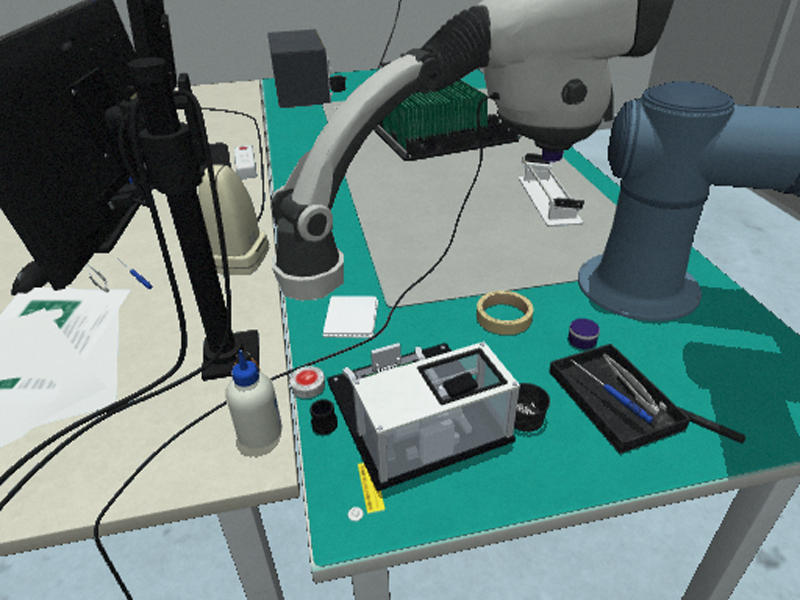

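View pics/top0.png

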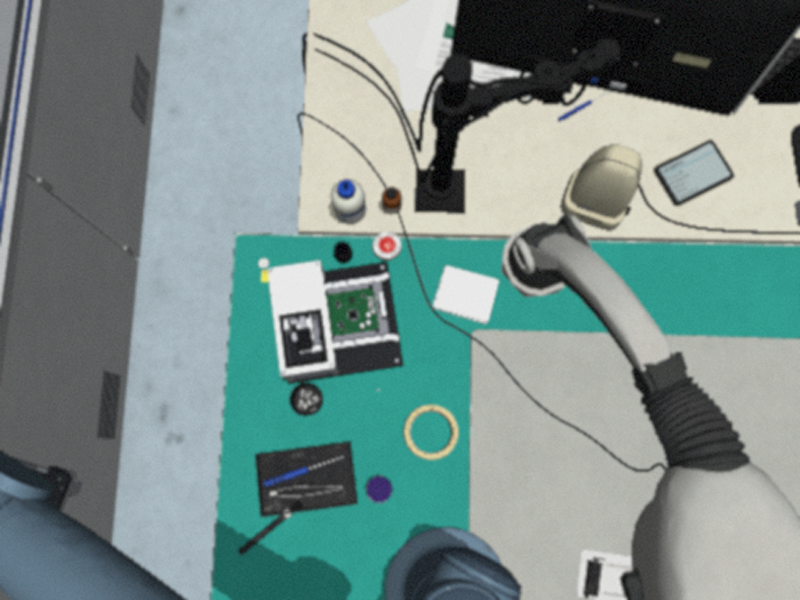

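The top view shows the guard at about (300,320), its window at (302,338), the carrier to the right at (360,310), and the microscope ring at (540,260). Fixture +x is therefore roughly world +y. Next I'll measure the roof and window on the z = 0.108 plane in both views, with an enlarged crop.

```bash
cat > h.py <<'E'
import numpy as np, cv2
from rig import arm, eoat, kinematics, optics
def cast(f,uv,z):
    uv=np.atleast_2d(uv).astype(float); F=192/np.tan(np.radians(f["vfov"]/2))
    d=np.c_[(uv[:,0]-f["cx"])/F,(uv[:,1]-f["cy"])/F,np.ones(len(uv))]@f["R"]
    c=-f["R"].T@f["t"]; return c+d*((z-c[2])/d[:,2])[:,None]
def proj(f,X):
    F=192/np.tan(np.radians(f["vfov"]/2)); p=np.atleast_2d(X)@f["R"].T+f["t"]
    return p[:,:2]/p[:,2:]*F+[f["cx"],f["cy"]]
E
python3 - <<'E'
from h import *
R={"top":(165,160,265,250),"scene":(205,210,350,312)}
ims=[]
for n,(a,b,c,d) in R.items():
    f=optics.grab_frame(n); g=f["frame"]; hsv=cv2.cvtColor(g,cv2.COLOR_RGB2HSV)
    m=((hsv[...,2]>185)&(hsv[...,1]<40)).astype(np.uint8); k=np.zeros_like(m);k[b:d,a:c]=1;m*=k
    cs,h=cv2.findContours(m,cv2.RETR_CCOMP,cv2.CHAIN_APPROX_NONE)
    i=max(range(len(cs)),key=lambda i:cv2.contourArea(cs[i]))
    def rect(cn):
        w=cast(f,cn[:,0,:],.108); r=cv2.minAreaRect((w[:,:2]*1000).astype(np.float32)); return np.round(r[0],1),np.round(r[1],1),round(r[2],1)
    print(n,"roof",rect(cs[i]))
    for j,c0 in enumerate(cs):
        if h[0][j][3]==i and cv2.contourArea(c0)>60: print(n,"hole",rect(c0),cv2.minAreaRect(c0))
    s=5
    ims.append(cv2.resize(g[b:d,a:c,::-1],None,fx=s,fy=s,interpolation=cv2.INTER_CUBIC))
cv2.imwrite("pics/t1.png",ims[0]);cv2.imwrite("pics/s1.png",ims[1])
E
```

```text
top roof (array([466.7, 202.2]), array([189.3, 206. ]), 10.1)
top hole (array([420.4, 252. ]), array([101. ,  80.5]), 10.0) ((193.6799774169922, 216.25997924804688), (37.193817138671875, 30.40559196472168), 81.8698959350586)
scene roof (array([461.3, 246.7]), array([192.5, 119. ]), 10.0)
scene hole (array([420.7, 252.7]), array([99. , 81.3]), 9.8) ((295.54998779296875, 239.65003967285156), (30.674091339111328, 53.75872039794922), 71.56504821777344)
```

View pics/t1.png

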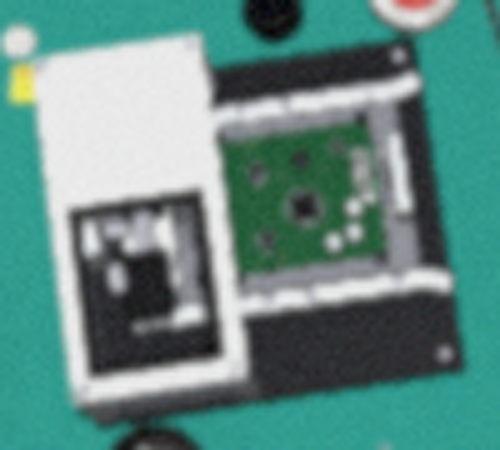

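View pics/s1.png

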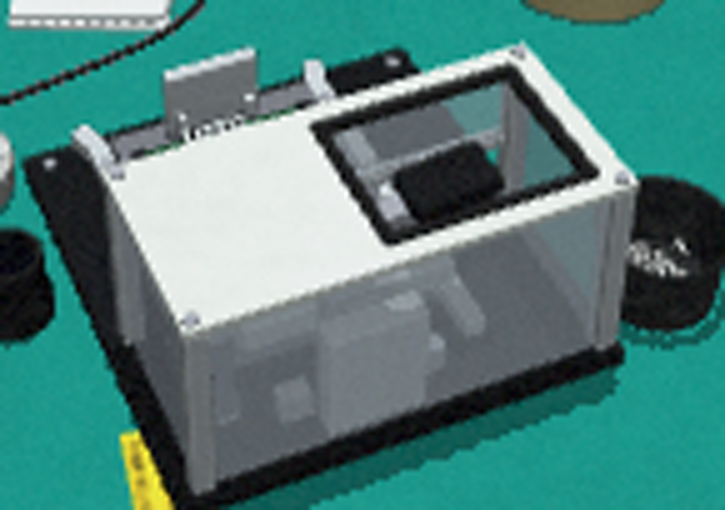

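Both views put the window at about (0.4205, 0.2525), with the rubber outline 100 x 80 mm as expected and the fixture x axis at 100° in the world. In the top crop the tab top is near (400,172) and its scene top edge runs (165,75)-(255,50). I'll check these points, then make the approach.

```bash
cat >> h.py <<'E'
win=np.array([.4205,.2524]); a=np.radians(100); ex=np.array([np.cos(a),np.sin(a)]); ey=np.array([-ex[1],ex[0]])
org=win-.014*ex-.051*ey
def W(x,y,z): return np.r_[org+ex*x+ey*y,z]
def Fx(P): P=np.atleast_2d(P)[:,:2]-org; return np.round(np.c_[P@ex,P@ey]*1000,1)
ROT=[180,0,100]
E
python3 - <<'E'
from h import *
t=optics.grab_frame("top"); s=optics.grab_frame("scene")
T=lambda p,z:Fx(cast(t,np.array(p)/5+[165,160],z)); S=lambda p,z:Fx(cast(s,np.array(p)/5+[205,210],z))
print("org",org)
print("roof top",T([(37,62),(198,35),(80,405),(245,380)],.108).tolist())
print("roof scn",S([(105,180),(515,45),(637,182),(190,335)],.108).tolist())
print("plate corners(-151,-89),(-151,111)",T([(408,40),(463,370)],.013).tolist(),S([(25,155),(400,48)],.013).tolist())
print("tab",T([(393,135),(407,212)],.058).tolist(),S([(165,75),(255,50)],.058).tolist())
for p in (W(-.175,0,.2),W(-.175,0,.033),W(-.11,0,.033),W(.014,.051,.2),W(.014,.051,.068)): print(p,kinematics.ik(p,ROT))
E
```

```text
org [0.47315627 0.24746875]
roof top [[55.6, -77.3], [-33.0, -79.0], [55.5, 112.1], [-32.6, 112.4]]
roof scn [[-24.1, -81.6], [-29.9, 104.7], [61.3, 108.3], [62.9, -79.0]]
plate corners(-151,-89),(-151,111) [[-148.3, -83.7], [-150.1, 113.3]] [[-149.2, -86.1], [-146.3, 109.7]]
tab [[-130.6, -18.4], [-131.8, 26.4]] [[-126.9, -21.1], [-126.1, 23.5]]
[0.5035447  0.07512739 0.2       ] [ -4.29179991  -4.85600908 109.9203499    0.          74.93565918
 -14.29179991]
[0.5035447  0.07512739 0.033     ] [-4.29179991e+00  8.77517978e+00  1.15542006e+02 -2.54444375e-14
  5.56828144e+01 -1.42917999e+01]
[0.49225757 0.1391399  0.033     ] [ 3.06734486e+00  9.07760938e+00  1.15194040e+02 -2.54444375e-14
  5.57283508e+01 -6.93265514e+00]
[0.4205 0.2524 0.2   ] [ 1.77007029e+01 -7.60805848e+00  1.12436893e+02 -2.54444375e-14
  7.51711659e+01  7.70070288e+00]
[0.4205 0.2524 0.068 ] [ 1.77007029e+01  2.74757756e+00  1.17633873e+02 -2.54444375e-14
  5.96185498e+01  7.70070288e+00]
```

Everything agrees to about 3 mm and the tab face is at x ≈ -130 mm. Now I'll approach and push.

Run:
```python
from h import *
p=arm.observe()["eef_pos"]; arm.move_l([p[0],p[1],.25],vel=.2)
eoat.close(10)
arm.goto(W(-.168,.002,.22),ROT); arm.move_l(W(-.168,.002,.034),vel=.12)
f0=arm.observe()["ft_force"]
r=arm.move_l(W(-.120,.002,.034),vel=.03,f_stop=12)
o=arm.observe();print(r,Fx(o["eef_pos"]),o["ft_force"]-f0,o["clock"])
r=r or arm.move_l(W(-.100,.002,.034),vel=.02,f_stop=12)
o=arm.observe();print(r,Fx(o["eef_pos"]),o["ft_force"]-f0,o["clock"],o["gripper_width"])
t=optics.grab_frame("top");s=optics.grab_frame("scene")
i=np.hstack([cv2.resize(t["frame"][160:250,165:265,::-1],(400,360),interpolation=2),cv2.resize(s["frame"][200:300,200:311,::-1],(400,360),interpolation=2)])
cv2.imwrite("pics/p2.png",i)
```

```text
False [[-120.    2.]] [-0.02743459 -0.4059586   0.4759393 ] 7.7833
True [[-115.7    1.9]] [ 1.11232361 -1.90024944  1.60603309] 8.275 0.00056187279446747
```

View pics/p2.png

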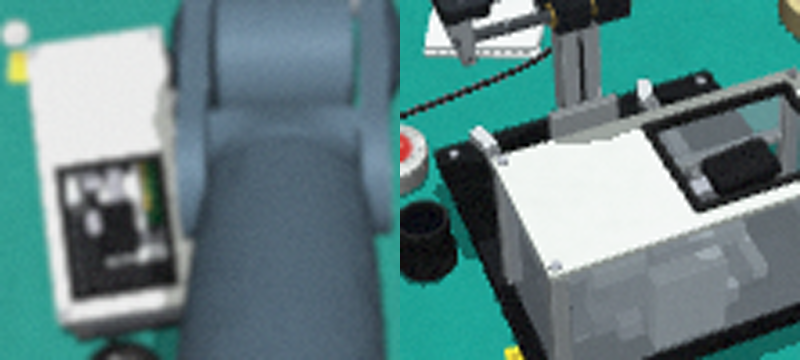

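The fingers sit behind the tab, and the TCP stopped at x = -115.7, where home predicts -116. I'll push once more, harder, to confirm it's seated. Then I'll retract and go over the window.

Run:
```python
from h import *
r=arm.move_l(W(-.108,.002,.034),vel=.015,f_stop=15)
o=arm.observe();print(r,Fx(o["eef_pos"]),o["ft_force"],o["clock"])
arm.hold(.3);o=arm.observe();print(Fx(o["eef_pos"]),o["ft_force"])
arm.move_l(W(-.160,.002,.034),vel=.08); arm.move_l(W(-.160,.002,.2),vel=.15)
t=optics.grab_frame("scene")
arm.move_l(W(.014,.051,.2),vel=.15); arm.move_l(W(.014,.051,.13),vel=.1)
s=optics.grab_frame("scene"); o=arm.observe();print(o["eef_pos"],o["ft_force"],o["clock"],proj(s,o["eef_pos"]))
i=np.hstack([cv2.resize(q["frame"][195:295,210:321,::-1],(400,360),interpolation=2) for q in (t,s)])
cv2.imwrite("pics/p3.png",i)
```

```text
True [[-115.8    2.3]] [ 0.03854632 -1.3826346   2.09247109] 8.7
[[-115.8    2.4]] [ 1.24914108 -0.98555838  1.32418722]
[0.42117643 0.25260605 0.13087875] [-1.00301914 -0.82033722  0.03269356] 13.2667 [[295.1235549  230.90510518]]
```

View pics/p3.png

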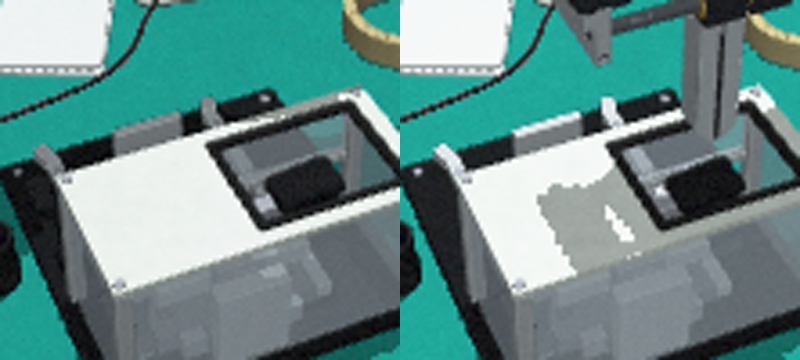

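The tip shows at about (295,232) px, as projected, and is centred over the window. The carrier is home, with a hard stop at the same place twice. Pressing now.

Run:
```python
from h import *
r=arm.move_l(W(.014,.051,.088),vel=.04)
o=arm.observe();print(o["eef_pos"],o["ft_force"],o["clock"])
z=.088;r=False
r=arm.move_l(W(.014,.051,.064),vel=.02,f_stop=25)
for _ in range(2):
    arm.hold(.3);o=arm.observe();print(r,o["eef_pos"],Fx(o["eef_pos"]),o["ft_force"],o["clock"])
s=optics.grab_frame("scene");t=optics.grab_frame("top")
i=np.hstack([cv2.resize(q["frame"][b:b+100,c:c+111,::-1],(400,360),interpolation=2) for q,b,c in ((s,195,230),(t,155,160))])
cv2.imwrite("pics/p4.png",i)
```

```text
[0.42033484 0.25242039 0.0882221 ] [-3.13348809 -0.98381308  5.36836209] 14.4667
True [0.41993581 0.25248103 0.07199364] [[14.2 51.5]] [-4.55646328 -0.7595122  10.64449101] 15.6583
True [0.41992246 0.25248051 0.07197375] [[14.2 51.6]] [-4.87488728 -1.53124957 10.50394569] 15.9583
```

View pics/p4.png

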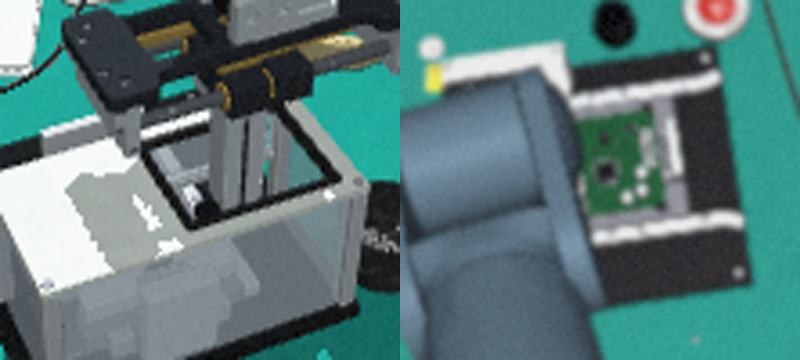

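The lever is at its stop: z = 0.072, 24 mm down, at 10.5 N. The fingers pass through the window clear of its rubber, and the carrier tab is at its home position. I'll add a little press force for margin, then hand in.

Run:
```python
from h import *
p=arm.observe()["eef_pos"]; z=p[2]
for k in range(8):
    z-=.0005; arm.move_l([p[0],p[1],z],vel=.01); arm.hold(.2); o=arm.observe(); print(round(z,4),o["eef_pos"],o["ft_force"])
    if o["ft_force"][2]>17: break
arm.hold(.5);o=arm.observe();print(o["eef_pos"],o["ft_force"],o["clock"])
if o["ft_force"][2]>14 and o["eef_pos"][2]<.0725: arm.sign_off();print("signed")
```

```text
0.0715 [0.41993848 0.25248523 0.07218212] [-4.12789629 -0.4097856   8.62240988]
0.071 [0.41995337 0.25248027 0.07197391] [-4.9903599  -1.88343216  9.90923382]
0.0705 [0.41996768 0.25249686 0.07185572] [-7.48455472 -2.5005775  13.45628205]
0.07 [0.41999387 0.25252086 0.0717586 ] [-7.34725476 -3.07891587 16.64984048]
0.0695 [0.42000925 0.25253935 0.07162937] [-8.78783785 -3.71227083 18.55191492]
[0.4200195  0.25254002 0.07163351] [-8.88108692 -3.65864642 19.19931915] 18.825
the job is handed in; nothing more can be done
signed
```

The job is handed in at 18.8 s: the carrier is home against its stops (it stopped hard at the same point on two pushes), and the fingers are holding the lever fully down at its stop with about 19 N. I saw no sign that the guard, the board or the objects around the fixture were touched.

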